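# Check a nine volt battery in the case gauge

### The job

Check the nine volt battery for a swollen case: slide the yellow shutter of the blue gauge fully open, then pass the battery upright, base first, through the guard window and press it down on the sprung orange pad until the pad reaches its stop. Finish while still holding the battery down there with the gripper, since the pad pushes it back up when it is let go. Leave the screw dish, the flux jar and the capacitor where they stand.

Things in the scene. Friction and masses are not known exactly. Their poses are not given: they have to be found in the camera images.
- battery: nine volt block battery, black and gold, loose, standing upright on the bench, about 50 g. Case 18 mm (its x) by 26 mm (its y) by 46 mm high, with two 3 mm terminal studs on top (z up). Origin: centre of its underside. Either way round (turned by half a turn about z) fits the window.
- gauge: level gauge screwed to the bench: dark base, two blue end blocks, aluminium guard plate 5 mm thick on top, its upper face 60 mm above the bench. 80 mm (its x) by 116 mm (y). Origin: centre of its underside; z up. Two steel rails along y at x = +-26 mm, 4 mm wide, 3.5 mm proud of the plate, guide the shutter. Place and yaw vary.
- window (a point): centre of the guard window on the guard plate's upper face, axes as the gauge's; 24 mm from its centre towards -y. Rectangular hole 20 mm (x) by 28 mm (y), 2 mm wider than the battery each way, mouth chamfered 1.5 mm. The pad's face is 12 mm below this point at rest, 22 mm at the stop; 24 mm of the battery's case then stands above the plate.
- shutter (a joint): slide of the yellow shutter, m: 0 closed over the window, 0.042 fully open, growing towards the gauge's +y; window clear from 0.034 on. Starts between 0 and 0.010, stays where it is left, about 1.2 N of friction. The shutter is a plate 46 mm (x) by 40 mm (y), its upper face 3 mm above the guard plate.
- shutter_knob (a point): centre of the top face of the shutter's black upright round knob, 14 mm across, top 25 mm above the guard plate (85 mm above the bench); this widest part reaches 12 mm down. It stands at the middle of the shutter: above the window's centre at 0, 42 mm from it when fully open.
- pad (a joint): travel of the orange sprung pad under the window, m: 0 at rest, 0.010 pressed down to its stop. The spring pushes up with 3 N at rest and 6 N at the stop.
- screw_dish: round metal dish of screws, 72 mm across, 18 mm high, loose bystander; origin: centre of its underside
- flux_jar: white and green jar, 37 mm across, 30 mm high, loose bystander; origin: centre of its underside
- big_capacitor: dark blue can capacitor, 30 mm across, 48 mm high, standing, loose bystander; origin: centre of its underside

How it is judged:
By the outcome, as a careful person would: the job done as asked, in the order asked, and still so for the second after the job is handed in, while the arm keeps its last pose, push and grip.
It also fails if it takes over 50 s, if anything falls off the work surface, if the arm or the gripper's body presses on something with over 40 N, if the wrist force passes 120 N, or if a joint passes its speed limit or range.

### The arm

A 6-joint arm with a two-finger parallel gripper is mounted at the origin on a cart in front of the work surface, level with it; the furniture and walls round the work are solid. World frame = base frame: x ahead of the robot, y to its left, z up, the work surface at z = 0. Lengths are in m, angles in rad, forces in N, time in s.
With the tool pointing down it reaches from about 0.25 to 0.775 m from the base axis. Payload 4 kg.
Tool frame: the origin (TCP) lies at the very end of the fingers, on their centre line; the grasp point (between the pads) lies 19 mm behind it (robot.tcp_to_grasp is the distance from the TCP to the grasp point, in m); z points along the fingers, y is the line along which they close (so a half turn about z gives the same grasp; the last joint's range is limited). The gripper opens to 94 mm and grips with 3 to 60 N. Pads are 16 mm wide; open, the fingers measure 119 mm over their backs; the gripper's body (75 mm by 177 mm) begins 78 mm behind the grasp point.
Start: joints at [-1.212, 0.087, 1.371, -0, 1.684, -0.103], TCP at [0.245, -0.492, 0.206] pointing down, gripper open.
Joint ranges: [-3.1, 3.1], [-0.76, 2.03], [0.27, 2.55], [-1.08, 4.22], [0.17, 2.65], [-2.57, 2.57]. Speed limits (rad/s): [2.79, 2.79, 3.14, 3.14, 3.14, 3.14].

### API

Orientations are given as [roll, pitch, yaw] about the fixed x, y, z axes, in that order (R = Rz(yaw) Ry(pitch) Rx(roll)).
In Python, from bench import robot, vision, workorder gives the robot as it stands (robot), with the cameras (vision) and the job (workorder).
- The arm moves only by the tool tcp_steps, called after "Call:" as name(argument=value, ...) on one line, values as JSON. Schema: {"type":"object","properties":{"steps":{"type":"array","items":{"type":"object","properties":{"aperture":{"type":"number"},"xyz":{"type":"array","items":{"type":"number"},"minItems":3,"maxItems":3},"rz":{"type":"number"}},"additionalProperties":false,"required":["aperture"]},"minItems":1,"maxItems":20},"only":{"type":"string"},"quiet":{"type":"boolean"},"lines":{"type":"string"}},"required":["steps"],"additionalProperties":false}. steps is a list of rows, 1 to 20 of them, each an object with the fields aperture (the finger opening in m), xyz (a list: dx, dy, dz in m), rz (a turn about the tool's z in rad); a field left out counts as zero (the opening has to be given); each row shifts and turns the commanded pose from where the row before left it, along the tool's axes as they then stand; what a row does not reach is not made up. A row lasts 1/12 s, in which the tool goes at most 0.0417 m and 0.125 rad, less where a joint would pass 70% of its speed; a pose out of reach is approached as far as the arm can. The fingers move at their own pace and stop on an object; the grip force is fixed at half the most. Time passes only in rows, so rows that do not move let the fingers close. The tool returns the time, the measured TCP pose, the force, the opening and the grip force at its end. only (a regular expression) keeps the lines of the reply that match it, lines (a string "A,B") keeps lines A to B, and quiet returns only ok. Input that does not fit is refused with a message, and nothing moves.
- robot.get_obs(): the state, without advancing time (a new reading comes with each control period).
- vision.snapshot(name): name is "side" or "top" or "wrist"; returns a dict with "color" (400x640x3 uint8, blue, green, red), "fx", "fy", "cx", "cy" (pixels), "k1" (the pictures are not rectified: a ray, as slopes to the right and down, at radius r is drawn at 1 + k1 r^2 times it, then the intrinsics apply), "extrinsics" (4x4, takes a point from world to camera coordinates). Camera axes: x right, y down, z forward; pixel columns grow to the right and rows downward; lengths in m; the calibration is good to about 2 mm. A picture is of the moment at which its call begins. There is no depth.
- workorder.close_job(): hands the job in; it is judged then, once.
The state is a dict: "time": time; "joint_positions": joint angles; "qvel": joint speeds; "joint_torque": joint torques, N m; "tool_pos": TCP position; "ee_rot": TCP orientation; "wrist_force": force on the tool from outside, world axes, zero at the start; "wrist_torque": the same for the moment, N m; "width": finger opening in m; "finger_force": force on a finger pad.
Only numpy, scipy, OpenCV 4.12 (cv2) and the standard library are available. Lean on these libraries where they do the work, as an engineer would, in place of code of your own. Each camera call takes 0.05 s, during which the arm holds its last target. There are 200 camera calls.

## Working session

There is one attempt and no reset: what is moved stays moved. The work goes in short steps, Python scripts to look and compute and a tool call to move; the robot and the scene stay as the last step left them, time stands still between calls to the robot, and variables do not carry over. Pictures are saved under pics/ and viewed, at most 10 in all, crops included, and the job is handed in when it is done.

```bash
ls; mkdir -p pics; python3 - <<'E'
from bench import robot, vision, workorder
import cv2,json,numpy as np,pickle
for n in("top","side"):
    s=vision.snapshot(n); cv2.imwrite(f"pics/{n}0.png",s["color"]); pickle.dump(s,open(f"{n}0.pkl","wb"))
    print(n,s["fx"],s["cx"],s["cy"],s["k1"],np.round(s["extrinsics"],3).tolist())
print(robot.get_obs())
E
```

```text
bench.py
pics
top 447.0593660331586 316.1839110688455 201.14974128171335 -0.01118683106786915 [[-0.023, -1.0, 0.004, -0.043], [-0.99, 0.022, -0.141, 0.524], [0.14, -0.008, -0.99, 1.019], [0.0, 0.0, 0.0, 1.0]]
side 466.6518038560528 313.51939440122237 198.6182507096208 0.012242283772153615 [[1.0, 0.014, -0.025, -0.527], [-0.016, -0.431, -0.902, 0.043], [-0.023, 0.902, -0.431, 1.102], [0.0, 0.0, 0.0, 1.0]]
{'time': 0.1, 'joint_positions': array([-1.21209272e+00,  8.79081579e-02,  1.37208480e+00, -2.89251380e-06,
        1.68361711e+00, -1.03095945e-01]), 'qvel': array([ 0.00207063, -0.0011724 , -0.00115904,  0.00209833, -0.00061475,
       -0.00129787]), 'joint_torque': array([ 2.26292657e-03, -3.41253448e+01, -3.03301048e+01,  7.20017706e-02,
        3.03814409e-02, -8.71192492e-05]), 'tool_pos': array([ 0.24488029, -0.49192449,  0.20441574]), 'ee_rot': array([-3.13958566e+00, -2.04759134e-04,  4.61799023e-01]), 'wrist_force': array([-0.60680061,  0.04073537, -1.48363425]), 'wrist_torque': array([0.02763549, 0.02613284, 0.00635675]), 'finger_force': 0.0, 'width': 0.09406805705079552}
```

View pics/top0.png

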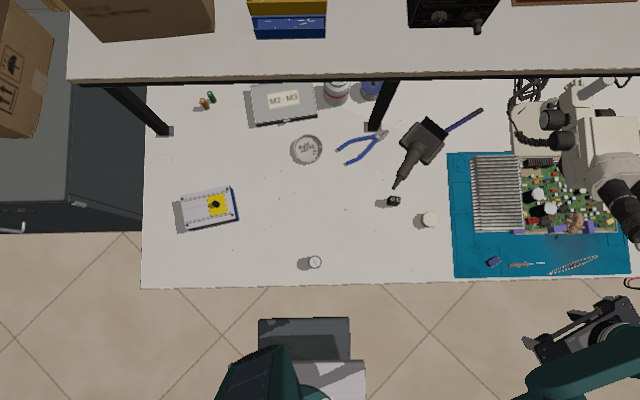

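View pics/side0.png

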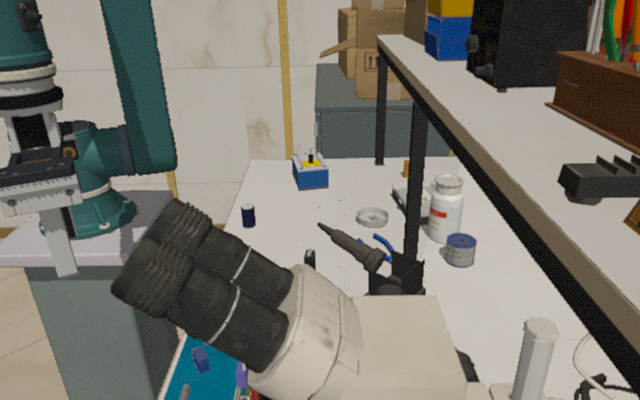

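The top view shows the battery at about (393,201), the gauge at (207,207) with its knob at (215,204), the dish at (306,150), the jar at (428,219) and the capacitor at (314,262). A soldering iron's tip is at (395,188), close to the battery. In the side view the gauge is at (311,172) and the battery at (310,258).

```bash
cat > h.py <<'E'
import numpy as np,cv2
def ray(s,uv):
    K=np.array([[s["fx"],0,s["cx"]],[0,s["fy"],s["cy"]],[0,0,1.]])
    p=cv2.undistortPoints(np.array([[uv]],float),K,np.array([s["k1"],0,0,0,0.]))[0,0]
    E=s["extrinsics"];R=E[:3,:3];return -R.T@E[:3,3],R.T@np.array([p[0],p[1],1])
def onz(s,uv,z):
    c,d=ray(s,uv);return c+d*(z-c[2])/d[2]
def tri(rs):
    A=np.zeros((3,3));b=np.zeros(3)
    for c,d in rs:
        d=d/np.linalg.norm(d);P=np.eye(3)-np.outer(d,d);A+=P;b+=P@c
    return np.linalg.solve(A,b)
def proj(s,X):
    E=s["extrinsics"];p=E[:3,:3]@np.asarray(X)+E[:3,3];K=np.array([[s["fx"],0,s["cx"]],[0,s["fy"],s["cy"]],[0,0,1.]])
    return cv2.projectPoints(p.reshape(1,1,3),np.zeros(3),np.zeros(3),K,np.array([s["k1"],0,0,0,0.]))[0].ravel()
E
python3 - <<'E'
import pickle,cv2,numpy as np
from h import *
t=pickle.load(open("top0.pkl","rb"));s=pickle.load(open("side0.pkl","rb"))
for n,uv,z in(("bat",(393,199),.049),("batbase",(393,203),0),("knob",(215,204),.085),("gauge",(207,207),.06),("jar",(428,218),.03),("cap",(314,262),.048),("dish",(306,150),.018),("irontip",(395,188),.05)): print(n,onz(t,uv,z).round(3))
def crop(im,x,y,w,h,k): return cv2.resize(im[y:y+h,x:x+w],None,fx=k,fy=k,interpolation=cv2.INTER_CUBIC)
a=crop(t["color"],168,175,80,60,5);b=crop(t["color"],365,170,80,60,5);c=crop(s["color"],280,140,80,60,5);d=crop(s["color"],280,230,80,60,5)
cv2.imwrite("pics/crops.png",np.vstack([np.hstack([a,b]),np.hstack([c,d])]))
E
```

```text
bat [ 0.523 -0.234  0.049]
batbase [ 0.52  -0.243  0.   ]
knob [0.515 0.174 0.085]
gauge [0.512 0.198 0.06 ]
jar [ 0.478 -0.319  0.03 ]
cap [ 0.381 -0.046  0.048]
dish [ 0.653 -0.033  0.018]
irontip [ 0.548 -0.24   0.05 ]
```

View pics/crops.png

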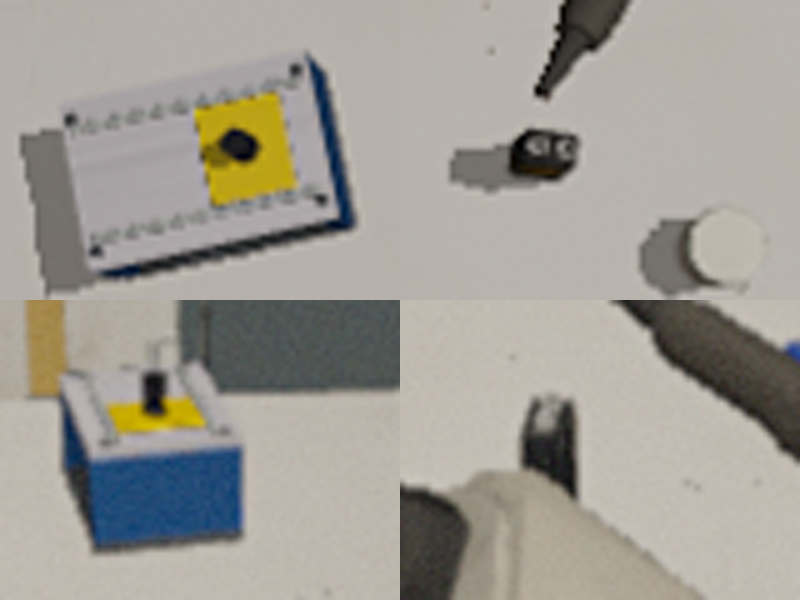

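The crops show the gauge plate corners at crop (68,108), (308,55), (345,220) and (95,275), with the shutter near closed and its knob towards world -y. The battery's studs lie along the image horizontal. I'll locate the iron in 3D and fit the gauge pose.

```bash
python3 - <<'E'
import pickle
from h import *
t=pickle.load(open("top0.pkl","rb"));s=pickle.load(open("side0.pkl","rb"))
print("tip",tri([ray(t,(396,188)),ray(s,(319,224))]).round(3),"knob",tri([ray(t,(216,204)),ray(s,(311,152.5))]).round(3))
print("batt",tri([ray(t,(394.5,200)),ray(s,(309.5,251))]).round(3))
print("holder/handle",tri([ray(t,(428,140)),ray(s,(395,258))]).round(3),tri([ray(t,(412,160)),ray(s,(358,250))]).round(3))
C=[onz(t,(168+u/5-.4,175+v/5-.4),.06) for u,v in((68,108),(308,55),(345,220),(95,275))]
print(np.round(C,3),np.mean(C,0))
for a,b in((1,0),(2,3),(3,0),(2,1)):
    d=C[b]-C[a];print(np.linalg.norm(d),np.degrees(np.arctan2(d[1],d[0])))
i=cv2.cvtColor(t["color"],cv2.COLOR_BGR2HSV);m=cv2.inRange(i,(20,150,100),(35,255,255));m[:150]=0;m[260:]=0;m[:,300:]=0
P=np.array([onz(t,(x,y),.063)[:2] for y,x in np.argwhere(m)],np.float32)
print(cv2.minAreaRect(P))
E
```

```text
tip [ 0.541 -0.233  0.099] knob [0.517 0.171 0.089]
batt [ 0.522 -0.238  0.046]
holder/handle [ 0.661 -0.317  0.078] [ 0.609 -0.278  0.072]
[[0.538 0.258 0.06 ]
 [0.561 0.147 0.06 ]
 [0.484 0.129 0.06 ]
 [0.461 0.244 0.06 ]] [0.51093982 0.19438464 0.06      ]
0.11318924374282152 101.43475358977419
0.11665659050778587 101.25747857924146
0.0789135115700142 10.126606939863347
0.07927137583175188 12.638440080247252
((0.5176756381988525, 0.1753532886505127), (0.04535184055566788, 0.03865625336766243), 11.481243133544922)
```

Call:
tcp_steps(steps=[{"aperture": 0.094, "xyz": [0.03, -0.0264, -0.0025]}, {"aperture": 0.094, "xyz": [0.03, -0.0264, -0.0025]}, {"aperture": 0.094, "xyz": [0.03, -0.0264, -0.0025]}, {"aperture": 0.094, "xyz": [0.03, -0.0264, -0.0025]}, {"aperture": 0.094, "xyz": [0.03, -0.0264, -0.0025]}, {"aperture": 0.094, "xyz": [0.03, -0.0264, -0.0025]}, {"aperture": 0.094, "xyz": [0.03, -0.0264, -0.0025]}, {"aperture": 0.094, "xyz": [0.03, -0.0264, -0.0025]}, {"aperture": 0.094, "xyz": [0.03, -0.0264, -0.0025]}, {"aperture": 0.094, "xyz": [0.03, -0.0264, -0.0025]}, {"aperture": 0.094, "xyz": [0.03, -0.0264, -0.0025]}, {"aperture": 0.094, "xyz": [0.03, -0.0264, -0.0025]}, {"aperture": 0.094, "xyz": [0.03, -0.0264, -0.0025]}, {"aperture": 0.094, "xyz": [0.03, -0.0264, -0.0025]}, {"aperture": 0.094, "xyz": [0.03, -0.0264, -0.0025]}, {"aperture": 0.094, "xyz": [0.03, -0.0264, -0.0025]}, {"aperture": 0.094, "xyz": [0.03, -0.0264, -0.0025]}, {"aperture": 0.094, "xyz": [0.03, -0.0264, -0.0025]}])

```text
time: 1.6
tool_pos: [0.5168, 0.1757, 0.25]
ee_rot: [3.142, 0.001, 0.462]
wrist_force: [0.8, -0.4, 0.9]
width: 0.0944
finger_force: 0.0
```

Call:
tcp_steps(steps=[{"aperture": 0.05, "rz": -0.12}, {"aperture": 0.05, "rz": -0.12}, {"aperture": 0.05, "rz": -0.12}, {"aperture": 0.05, "rz": -0.12}, {"aperture": 0.05, "rz": -0.12}, {"aperture": 0.05, "rz": -0.12}, {"aperture": 0.05, "rz": -0.12}, {"aperture": 0.05, "rz": -0.12}, {"aperture": 0.05, "rz": -0.12}, {"aperture": 0.05, "rz": -0.12}, {"aperture": 0.05, "rz": -0.11}, {"aperture": 0.05}, {"aperture": 0.05}])

```text
time: 2.68
tool_pos: [0.5166, 0.1736, 0.2499]
ee_rot: [-3.141, 0.0, 1.769]
wrist_force: [0.8, -0.6, -0.4]
width: 0.0499
finger_force: 0.0
```

```bash
python3 - <<'E'
from bench import robot, vision, workorder
import cv2,pickle
s=vision.snapshot("wrist");cv2.imwrite("pics/w1.png",s["color"]);pickle.dump(s,open("w1.pkl","wb"))
E
```

```text
(no output)
```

View pics/w1.png

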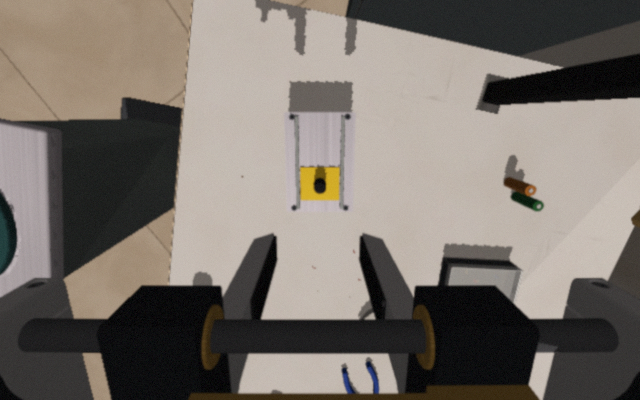

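The wrist view shows the gauge squarely aligned: screws at about (292,117), (348,117), (294,208) and (346,208), and the knob at (320,184).

```bash
cat > g.py <<'E'
from h import *
def yellow(s,z=.063):
    i=cv2.cvtColor(s["color"],cv2.COLOR_BGR2HSV);m=cv2.inRange(i,(20,150,100),(35,255,255))
    n,l,st,c=cv2.connectedComponentsWithStats(m);k=1+st[1:,4].argmax();ys,xs=np.nonzero(l==k)
    return cv2.minAreaRect(np.array([onz(s,(x,y),z)[:2] for x,y in zip(xs,ys)],np.float32))
def screws(s,guess,z=.06):
    g=cv2.cvtColor(s["color"],cv2.COLOR_BGR2GRAY);out=[]
    for x,y in guess:
        p=g[y-5:y+6,x-5:x+6].astype(float);w=np.clip(np.median(p)-25-p,0,None);yy,xx=np.mgrid[-5:6,-5:6]
        out.append(onz(s,(x+(w*xx).sum()/w.sum(),y+(w*yy).sum()/w.sum()),z))
    return np.array(out)
E
python3 - <<'E'
import pickle
from g import *
s=pickle.load(open("w1.pkl","rb"))
c=screws(s,((292,117),(348,117),(294,208),(346,208)))
print(c.round(4),c.mean(0))
for a,b in((0,1),(2,3),(2,0),(3,1)):
    d=(c[b]-c[a])[:2];print(np.linalg.norm(d).round(4),np.degrees(np.arctan2(d[1],d[0])).round(2))
print(yellow(s))
g=s["color"].max(2)[170:196,308:334];ys,xs=np.nonzero(g<50);print(xs.min()+308,xs.max()+308,ys.min()+170,ys.max()+170)
print(onz(s,(320,180),.085), onz(s,(320,184),.085))
E
```

```text
[[0.4727 0.243  0.06  ]
 [0.5333 0.2553 0.06  ]
 [0.4943 0.1394 0.06  ]
 [0.5539 0.1513 0.06  ]] [0.51352745 0.19726993 0.06      ]
0.0618 11.5
0.0609 11.24
0.1058 101.78
0.1061 101.25
((0.5178138017654419, 0.1746799349784851), (0.04577912390232086, 0.038326606154441833), 11.354742050170898)
315 324 178 191
[0.51681446 0.18289672 0.085     ] [0.51770663 0.17849166 0.085     ]
```

Call:
tcp_steps(steps=[{"aperture": 0.05, "xyz": [0.001, 0.0014, 0.036]}, {"aperture": 0.05, "xyz": [0, 0, 0.036]}, {"aperture": 0.05, "xyz": [0, 0, 0.036]}, {"aperture": 0.05, "xyz": [0, 0, 0.036]}, {"aperture": 0.05, "xyz": [0, 0, 0.025]}, {"aperture": 0.05, "xyz": [0, 0, 0.013]}, {"aperture": 0.05}, {"aperture": 0}, {"aperture": 0}, {"aperture": 0}, {"aperture": 0}, {"aperture": 0}])

```text
time: 3.73
tool_pos: [0.5184, 0.1749, 0.0691]
ee_rot: [3.14, 0.0, 1.772]
wrist_force: [0.1, -0.5, 0.7]
width: 0.0199
finger_force: 0.0
```

Call:
tcp_steps(steps=[{"aperture": 0}, {"aperture": 0}, {"aperture": 0}, {"aperture": 0}, {"aperture": 0, "xyz": [0.004, 0, 0]}, {"aperture": 0, "xyz": [0.005, 0, 0]}, {"aperture": 0, "xyz": [0.005, 0, 0]}, {"aperture": 0, "xyz": [0.005, 0, 0]}, {"aperture": 0, "xyz": [0.005, 0, 0]}, {"aperture": 0, "xyz": [0.005, 0, 0]}, {"aperture": 0, "xyz": [0.005, 0, 0]}, {"aperture": 0, "xyz": [0.004, 0, 0]}, {"aperture": 0}, {"aperture": 0}])

```text
time: 4.9
tool_pos: [0.5104, 0.2134, 0.0688]
ee_rot: [3.141, -0.002, 1.773]
wrist_force: [-0.0, 0.1, 5.0]
width: 0.0129
finger_force: 30.0
```

Call:
tcp_steps(steps=[{"aperture": 0, "xyz": [0.002, 0, 0]}, {"aperture": 0, "xyz": [0.002, 0, 0]}, {"aperture": 0, "xyz": [0.002, 0, 0]}, {"aperture": 0}, {"aperture": 0}])

```text
time: 5.32
tool_pos: [0.51, 0.2153, 0.0688]
ee_rot: [3.141, 0.005, 1.771]
wrist_force: [0.2, -6.5, 4.9]
width: 0.013
finger_force: 30.0
```

Call:
tcp_steps(steps=[{"aperture": 0.05, "xyz": [-0.001, 0, 0]}, {"aperture": 0.05}, {"aperture": 0.05}, {"aperture": 0.05}, {"aperture": 0.05, "xyz": [0, 0, -0.03]}, {"aperture": 0.05, "xyz": [0, 0, -0.04]}, {"aperture": 0.05, "xyz": [0, 0, -0.04]}, {"aperture": 0.05, "xyz": [0, 0, -0.04]}, {"aperture": 0.05, "xyz": [0, 0, -0.04]}, {"aperture": 0.05, "xyz": [0, 0, -0.02]}])

```text
time: 6.15
tool_pos: [0.5103, 0.2178, 0.2842]
ee_rot: [3.134, -0.001, 1.772]
wrist_force: [0.6, -0.7, -0.1]
width: 0.0504
finger_force: 0.0
```

Call:
tcp_steps(steps=[{"aperture": 0.05, "xyz": [-0.0372, -0.0075, 0]}, {"aperture": 0.05, "xyz": [-0.0372, -0.0075, 0]}, {"aperture": 0.05, "xyz": [-0.0372, -0.0075, 0]}, {"aperture": 0.05, "xyz": [-0.0372, -0.0075, 0]}, {"aperture": 0.05, "xyz": [-0.0372, -0.0075, 0]}, {"aperture": 0.05, "xyz": [-0.0372, -0.0075, 0]}, {"aperture": 0.05, "xyz": [-0.0372, -0.0075, 0]}, {"aperture": 0.05, "xyz": [-0.0372, -0.0075, 0]}, {"aperture": 0.05, "xyz": [-0.0372, -0.0075, 0]}, {"aperture": 0.05, "xyz": [-0.0372, -0.0075, 0]}, {"aperture": 0.05, "xyz": [-0.0372, -0.0075, 0]}, {"aperture": 0.05, "xyz": [-0.0372, -0.0075, 0]}, {"aperture": 0.05}, {"aperture": 0.05}])

```text
time: 7.32
tool_pos: [0.5099, -0.2396, 0.2771]
ee_rot: [-3.14, -0.002, 1.769]
wrist_force: [-0.3, 0.2, -1.0]
width: 0.0498
finger_force: 0.0
```

```bash
python3 - <<'E'
from bench import robot, vision, workorder
import cv2,pickle,numpy as np
s=vision.snapshot("wrist");cv2.imwrite("pics/w2.png",s["color"]);pickle.dump(s,open("w2.pkl","wb"))
t=vision.snapshot("top");pickle.dump(t,open("top2.pkl","wb"))
from g import *
t["color"][:150]=0;t["color"][:,300:]=0;print(yellow(t))
E
```

```text
((0.5096246004104614, 0.2157551646232605), (0.044805943965911865, 0.038542237132787704), 11.889395713806152)
```

View pics/w2.png

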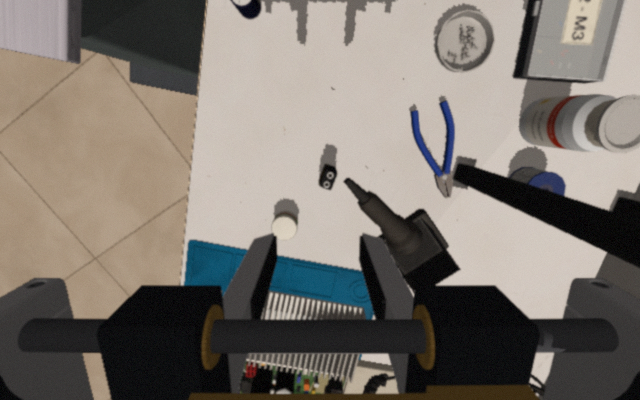

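The battery top is at (328,177), with the iron tip at (347,180) and the iron body running to (420,255).

```bash
python3 - <<'E'
import pickle
from g import *
w=pickle.load(open("w2.pkl","rb"));t=pickle.load(open("top0.pkl","rb"));s=pickle.load(open("side0.pkl","rb"))
for n,a,b,c in(("tip",(347,181),(396,188),(319,224)),("taper",(365,197),(405,170.5),None)):
    X=tri([ray(w,a),ray(t,b)]);print(n,X.round(3),[proj(k,X).round(1) for k in(w,t,s)])
    if c: X=tri([ray(w,a),ray(t,b),ray(s,c)]);print(n,X.round(3),[proj(k,X).round(1) for k in(w,t,s)])
g=w["color"].max(2);l=cv2.connectedComponentsWithStats((g<60).astype(np.uint8))
print([ (l[2][k].tolist(),l[3][k].round(1)) for k in range(1,l[0]) if 300<l[3][k][0]<345 and 150<l[3][k][1]<200 and l[2][k][4]>20])
cv2.imwrite("pics/w2c.png",cv2.resize(w["color"][150:230,300:400],None,fx=8,fy=7,interpolation=cv2.INTER_CUBIC)[:560,:800])
for p in((324,172),(333,185),(328,177)): print(onz(w,p,.049).round(4))
E
```

```text
tip [ 0.539 -0.228  0.109] [array([345.9, 183.2]), array([394.8, 187.7]), array([317.1, 218.3])]
tip [ 0.541 -0.23   0.098] [array([346.5, 183.3]), array([394.7, 187.6]), array([318.4, 224.1])]
taper [ 0.516 -0.189  0.377] [array([378.5, 228.4]), array([400.4, 174. ]), array([299.6,  60.5])]
[([320, 164, 16, 25, 188], array([327. , 174.1]))]
[ 0.5158 -0.2308  0.049 ]
[ 0.5308 -0.2453  0.049 ]
[ 0.5222 -0.2362  0.049 ]
```

View pics/w2c.png

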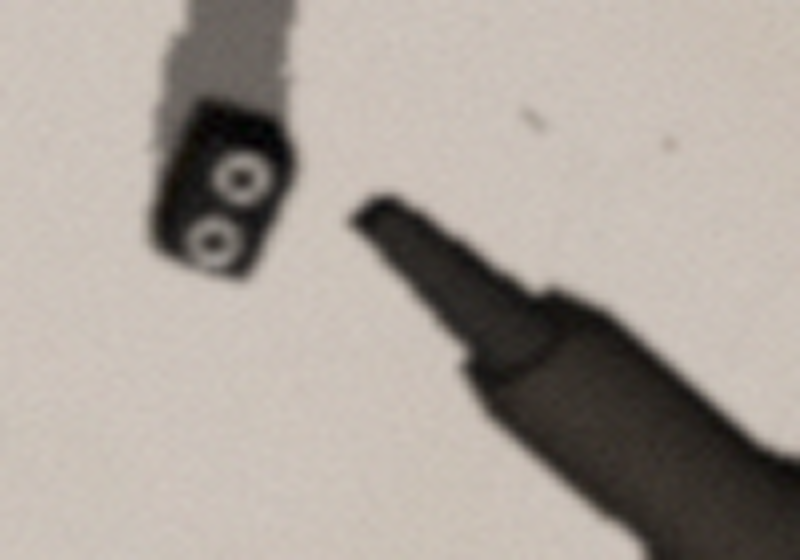

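```bash
python3 - <<'E'
import pickle
from g import *
w=pickle.load(open("w2.pkl","rb"));t=pickle.load(open("top0.pkl","rb"));s=pickle.load(open("side0.pkl","rb"))
for n,a,b in(("tip",(346,180),(393,188.5)),("thick",(364,197),(399,178)),("thick2",(388,222),(410,160))):
    X=tri([ray(w,a),ray(t,b)]);print(n,X.round(3),[proj(k,X).round(1) for k in(w,t,s)])
a=onz(w,(330.25,175.4),.049);b=onz(w,(326.6,184.7),.049);print(a,b,np.linalg.norm(a-b),np.degrees(np.arctan2(*(a-b)[1::-1])),(a+b)/2)
# case top outline from crop corners
P=[onz(w,(300+x/8,150+y/7),.046)[:2] for x,y in((205,100),(295,160),(245,280),(155,240))];print(np.round(P,4))
print(onz(t,(393,199),.049),onz(t,(398.6,200),.049), "cam",-w["extrinsics"][:3,:3].T@w["extrinsics"][:3,3])
E
```

```text
tip [ 0.541 -0.229  0.086] [array([346. , 179.9]), array([393.1, 188.5]), array([318.6, 229.5])]
thick [ 0.551 -0.228  0.164] [array([363.2, 197. ]), array([398.9, 177.6]), array([323.3, 189.7])]
thick2 [ 0.613 -0.278  0.055] [array([388.6, 221.7]), array([410.3, 160.3]), array([360. , 258.1])]
[ 0.52463123 -0.23359549  0.049     ] [ 0.52249676 -0.24658546  0.049     ] 0.013164161308954023 80.66870197450903 [ 0.52356399 -0.24009047  0.049     ]
[[ 0.516  -0.221 ]
 [ 0.5326 -0.2291]
 [ 0.5294 -0.2532]
 [ 0.5133 -0.2485]]
[ 0.52265726 -0.23422887  0.049     ] [ 0.52000461 -0.2472348   0.049     ] cam [ 0.49474783 -0.16332417  0.45723578]
```

Call:
tcp_steps(steps=[{"aperture": 0.06, "rz": -0.121}, {"aperture": 0.06, "rz": -0.121}, {"aperture": 0.06, "rz": -0.121}, {"aperture": 0.06, "rz": -0.121}, {"aperture": 0.06, "rz": -0.121}, {"aperture": 0.06, "rz": -0.121}, {"aperture": 0.06, "rz": -0.121}, {"aperture": 0.06, "rz": -0.121}, {"aperture": 0.06, "rz": -0.121}, {"aperture": 0.06, "rz": -0.121}, {"aperture": 0.06}, {"aperture": 0.06, "xyz": [-0.0123, 0.0026, 0]}, {"aperture": 0.06, "xyz": [0, 0, 0.04]}, {"aperture": 0.06, "xyz": [0, 0, 0.04]}, {"aperture": 0.06, "xyz": [0, 0, 0.04]}, {"aperture": 0.06, "xyz": [0, 0, 0.02]}, {"aperture": 0.06}, {"aperture": 0.06}])

```text
time: 8.92
tool_pos: [0.5225, -0.2363, 0.1378]
ee_rot: [3.141, -0.002, 2.981]
wrist_force: [-0.1, -0.2, 1.0]
width: 0.0602
finger_force: 0.0
```

```bash
python3 - <<'E'
from bench import robot, vision, workorder
import cv2,pickle
s=vision.snapshot("wrist");pickle.dump(s,open("w3.pkl","wb"));cv2.imwrite("pics/w3.png",s["color"])
from g import *
print(proj(s,(.5225,-.239,.049)),robot.get_obs()["ee_rot"])
E
```

```text
[314.06210485 207.77910493] [-3.14096034e+00  2.00638693e-03  2.98161079e+00]
```

View pics/w3.png

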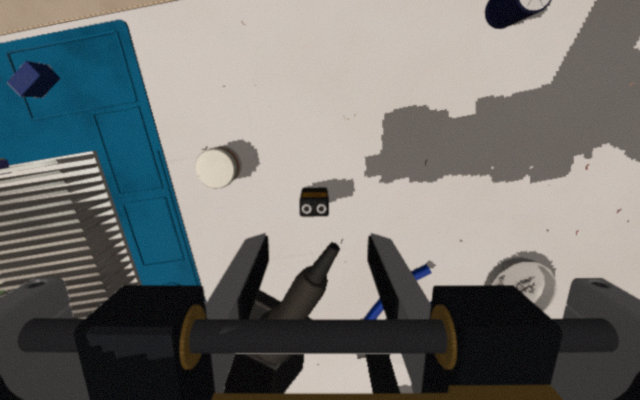

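The studs are at (306,209) and (321,209), square with the fingers, and the iron tip is at (335,246), on the far side of the battery. I'll descend with a 2 mm bias away from the iron.

Call:
tcp_steps(steps=[{"aperture": 0.06, "xyz": [0.002, -0.0025, 0.02]}, {"aperture": 0.06, "xyz": [0, 0, 0.02]}, {"aperture": 0.06, "xyz": [0, 0, 0.02]}, {"aperture": 0.06, "xyz": [0, 0, 0.01]}, {"aperture": 0.06}])

```text
time: 9.38
tool_pos: [0.5204, -0.2396, 0.0683]
ee_rot: [3.141, -0.001, 2.981]
wrist_force: [-0.1, 0.6, -0.5]
width: 0.0599
finger_force: 0.0
```

Call:
tcp_steps(steps=[{"aperture": 0.06, "xyz": [0, 0, 0.015]}, {"aperture": 0.06, "xyz": [0, 0, 0.015]}, {"aperture": 0.06, "xyz": [0, 0, 0.0098]}, {"aperture": 0.06}, {"aperture": 0.06}])

```text
time: 9.8
tool_pos: [0.5211, -0.2402, 0.0297]
ee_rot: [-3.141, 0.001, 2.982]
wrist_force: [0.1, 0.3, -0.1]
width: 0.0601
finger_force: 0.0
```

Call:
tcp_steps(steps=[{"aperture": 0, "xyz": [0, 0, 0.001]}, {"aperture": 0}, {"aperture": 0}, {"aperture": 0}, {"aperture": 0}, {"aperture": 0}, {"aperture": 0}, {"aperture": 0}])

```text
time: 10.47
tool_pos: [0.5206, -0.24, 0.0279]
ee_rot: [-3.141, 0.0, 2.982]
wrist_force: [0.2, 0.3, 0.6]
width: 0.0263
finger_force: 30.0
```

```bash
python3 - <<'E'
from bench import robot, vision, workorder
o=robot.get_obs();print(o["tool_pos"],o["width"],o["finger_force"],o["ee_rot"])
E
```

```text
[ 0.52061131 -0.23999227  0.027949  ] 0.0262567553804331 29.972721934318542 [-3.14136084e+00  3.87030017e-04  2.98184295e+00]
```

Call:
tcp_steps(steps=[{"aperture": 0, "xyz": [0, 0, -0.01]}, {"aperture": 0, "xyz": [0, 0, -0.02]}, {"aperture": 0, "xyz": [0, 0, -0.03]}, {"aperture": 0, "xyz": [0, 0, -0.03]}, {"aperture": 0, "xyz": [0, 0, -0.03]}, {"aperture": 0, "xyz": [0, 0, -0.03]}, {"aperture": 0}, {"aperture": 0}])

```text
time: 11.13
tool_pos: [0.5216, -0.2406, 0.1808]
ee_rot: [-3.139, 0.005, 2.982]
wrist_force: [-0.2, 0.7, -1.0]
width: 0.0262
finger_force: 30.0
```

Call:
tcp_steps(steps=[{"aperture": 0, "xyz": [0.0063, 0.0372, 0]}, {"aperture": 0, "xyz": [0.0063, 0.0372, 0]}, {"aperture": 0, "xyz": [0.0063, 0.0372, 0]}, {"aperture": 0, "xyz": [0.0063, 0.0372, 0]}, {"aperture": 0, "xyz": [0.0063, 0.0372, 0]}, {"aperture": 0, "xyz": [0.0063, 0.0372, 0]}, {"aperture": 0, "xyz": [0.0063, 0.0372, 0]}, {"aperture": 0, "xyz": [0.0063, 0.0372, 0]}, {"aperture": 0, "xyz": [0.0063, 0.0372, 0]}, {"aperture": 0, "xyz": [0.0063, 0.0372, 0]}, {"aperture": 0, "xyz": [0.0063, 0.0372, 0]}, {"aperture": 0, "rz": -0.12}, {"aperture": 0, "rz": -0.12}, {"aperture": 0, "rz": -0.12}, {"aperture": 0}, {"aperture": 0}])

```text
time: 12.47
tool_pos: [0.5162, 0.175, 0.1758]
ee_rot: [-3.141, -0.003, -2.944]
wrist_force: [-0.2, 0.6, -1.0]
width: 0.026
finger_force: 30.0
```

```bash
python3 - <<'E'
from bench import robot, vision, workorder
import cv2,pickle
s=vision.snapshot("wrist");pickle.dump(s,open("w4.pkl","wb"));cv2.imwrite("pics/w4.png",s["color"])
from g import *
o=robot.get_obs();print(o["tool_pos"],o["ee_rot"],proj(s,(.518,.174,.06)))
s["color"][260:]=0
print(yellow(s))
E
```

```text
[0.51648234 0.17486047 0.17619424] [-3.14148142e+00 -2.62182060e-03 -2.94436867e+00] [315.82803697 201.04976223]
((0.5104288458824158, 0.2148604691028595), (0.045364439487457275, 0.03925319388508797), 11.310742378234863)
```

View pics/w4.png

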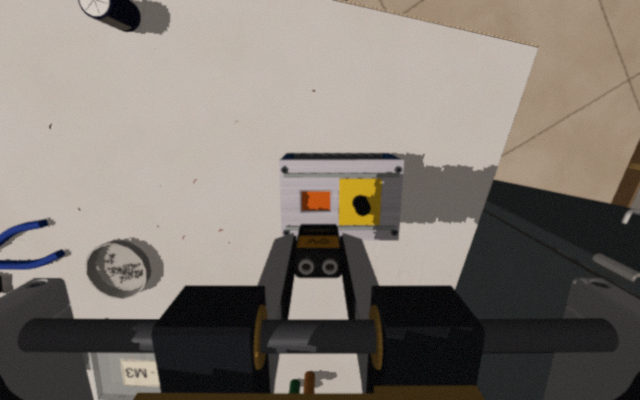

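The open window shows the orange pad at about (317,201), with its outline spanning about (299,190) to (332,213). The held battery's studs are at (306,267) and (331,267).

```bash
python3 - <<'E'
import pickle
from g import *
s=pickle.load(open("w4.pkl","rb"));im=s["color"]
ex=np.array([.980,.199]);ey=np.array([-.199,.980])
hsv=cv2.cvtColor(im,cv2.COLOR_BGR2HSV);m=cv2.inRange(hsv,(3,150,80),(17,255,255));m[230:]=0;ys,xs=np.nonzero(m);k=(abs(xs-316)<30)
print("orange",np.percentile(xs[k],[1,99]),np.percentile(ys[k],[1,99]))
g=cv2.cvtColor(im,cv2.COLOR_BGR2GRAY);print(g[201,292:342].tolist());print(g[180:222,316].tolist())
st=[]
for x,y in((306,267),(331,267)):
    p=g[y-9:y+10,x-9:x+10].astype(float);w=np.clip(p-110,0,None);yy,xx=np.mgrid[-9:10,-9:10];st.append((x+(w*xx).sum()/w.sum(),y+(w*yy).sum()/w.sum()))
B=[onz(s,u,.1762+.021) for u in st];b=np.mean(B,0);d=B[1]-B[0];print(np.round(st,1),b,np.degrees(np.arctan2(d[1],d[0]))-90)
print("bat gauge",b[:2]@ex,b[:2]@ey,"tcp",np.array([.5164,.1749])@ex,np.array([.5164,.1749])@ey)
for uv in((299.5,201.5),(332.5,201.5),(316,190),(316,213)): q=onz(s,uv,.06)[:2];print(uv,(q@ex).round(4),(q@ey).round(4))
E
```

```text
orange [302. 329.] [192. 209.]
[167, 166, 167, 168, 170, 168, 163, 148, 116, 86, 61, 56, 51, 54, 54, 59, 93, 106, 109, 105, 109, 104, 105, 105, 102, 107, 105, 107, 107, 106, 107, 106, 106, 107, 104, 104, 106, 118, 138, 153, 164, 166, 166, 168, 166, 162, 159, 162, 161, 158]
[171, 170, 170, 167, 166, 167, 165, 171, 169, 155, 138, 122, 111, 105, 108, 108, 107, 106, 105, 110, 105, 102, 105, 105, 111, 105, 104, 105, 98, 82, 77, 102, 140, 161, 165, 170, 164, 167, 164, 165, 162, 162]
[[ nan  nan]
 [340. 276.]] [nan nan nan] nan
bat gauge nan nan tcp 0.5408771 0.0686384
(299.5, 201.5) 0.5427 0.0517
(332.5, 201.5) 0.5428 0.0835
(316, 190) 0.5314 0.0677
(316, 213) 0.5543 0.0675<stdin>:10: RuntimeWarning: invalid value encountered in scalar divide
```

```bash
python3 - <<'E'
import pickle
from g import *
s=pickle.load(open("w4.pkl","rb"));im=s["color"]
ex=np.array([.980,.199]);ey=np.array([-.199,.980])
g=cv2.cvtColor(im,cv2.COLOR_BGR2GRAY);print(g[258:276,306].tolist());print(g[267,296:342].tolist())
B=[onz(s,u,.1762+.021) for u in((306,267),(331,267))];b=np.mean(B,0);d=B[1]-B[0];print(b,np.linalg.norm(d),np.degrees(np.arctan2(d[1],d[0]))-90)
print("bat",b[:2]@ex,b[:2]@ey)
# base front edge not visible; tcp with finger tips
print(proj(s,(.5164,.1749,.1762)))
E
```

```text
[32, 49, 64, 79, 71, 55, 29, 24, 21, 18, 26, 36, 50, 64, 73, 70, 57, 26]
[10, 20, 47, 73, 71, 58, 38, 25, 19, 21, 18, 17, 23, 32, 54, 69, 79, 56, 32, 20, 14, 12, 15, 15, 17, 27, 57, 75, 73, 51, 27, 23, 18, 18, 19, 21, 26, 36, 53, 75, 67, 46, 20, 11, 3, 6]
[0.51838782 0.17642907 0.1972    ] 0.013665549307594298 11.30183550484172
bat 0.5431294530443326 0.0697413146912058
[316.61087424 247.88583491]
```

Call:
tcp_steps(steps=[{"aperture": 0, "xyz": [0.0003, -0.0012, 0.03]}, {"aperture": 0, "xyz": [0, 0, 0.03]}, {"aperture": 0, "xyz": [0, 0, 0.02]}, {"aperture": 0, "xyz": [0, 0, 0.004]}, {"aperture": 0}, {"aperture": 0}])

```text
time: 13.02
tool_pos: [0.5176, 0.1737, 0.0945]
ee_rot: [-3.142, 0.001, -2.943]
wrist_force: [0.5, 0.1, -0.1]
width: 0.0263
finger_force: 30.0
```

```bash
python3 - <<'E'
from bench import robot, vision, workorder
import numpy as np
o=robot.get_obs();p=o["tool_pos"];print(p[:2]@[.98,.199],p[:2]@[-.199,.98],o["wrist_force"])
E
```

```text
0.5418549372739897 0.06725855667703426 [ 0.5497021   0.10273104 -0.05116114]
```

Call:
tcp_steps(steps=[{"aperture": 0, "xyz": [0, 0, 0.003]}, {"aperture": 0, "xyz": [0, 0, 0.003]}, {"aperture": 0, "xyz": [0, 0, 0.003]}, {"aperture": 0}, {"aperture": 0}])

```text
time: 13.43
tool_pos: [0.5184, 0.1742, 0.0877]
ee_rot: [-3.142, 0.004, -2.941]
wrist_force: [-2.3, -0.4, 7.7]
width: 0.0263
finger_force: 30.0
```

Call:
tcp_steps(steps=[{"aperture": 0, "xyz": [0, 0, -0.003]}, {"aperture": 0, "xyz": [0.0013, 0, 0]}, {"aperture": 0, "xyz": [0, 0, 0.003]}, {"aperture": 0, "xyz": [0, 0, 0.002]}, {"aperture": 0}, {"aperture": 0}])

```text
time: 13.93
tool_pos: [0.5155, 0.1732, 0.0818]
ee_rot: [-3.141, -0.001, -2.942]
wrist_force: [1.0, -0.5, -1.3]
width: 0.0261
finger_force: 30.0
```

```bash
python3 - <<'E'
from bench import robot, vision, workorder
import numpy as np
for i in range(1):
 o=robot.get_obs();p=o["tool_pos"];print(p[:2]@[.98,.199],p[:2]@[-.199,.98],o["wrist_force"],o["wrist_torque"])
E
```

```text
0.539663265810674 0.06710077125465039 [ 0.95602614 -0.46212432 -1.25994824] [-0.22216862 -0.24308575  0.04715183]
```

Call:
tcp_steps(steps=[{"aperture": 0, "xyz": [0, 0, 0.003]}, {"aperture": 0, "xyz": [0, 0, 0.003]}, {"aperture": 0}, {"aperture": 0}])

```text
time: 14.27
tool_pos: [0.5158, 0.1732, 0.0761]
ee_rot: [-3.141, -0.001, -2.942]
wrist_force: [1.0, -2.6, -1.5]
width: 0.0259
finger_force: 30.0
```

Call:
tcp_steps(steps=[{"aperture": 0, "xyz": [0, 0, 0.003]}, {"aperture": 0, "xyz": [0, 0, 0.002]}, {"aperture": 0}, {"aperture": 0}])

```text
time: 14.6
tool_pos: [0.5159, 0.1733, 0.0718]
ee_rot: [-3.141, 0.0, -2.941]
wrist_force: [-0.2, -3.4, 2.5]
width: 0.0261
finger_force: 30.0
```

Call:
tcp_steps(steps=[{"aperture": 0, "xyz": [0, -0.0006, 0.002]}, {"aperture": 0, "xyz": [0, 0, 0.002]}, {"aperture": 0}, {"aperture": 0}])

```text
time: 14.93
tool_pos: [0.516, 0.1733, 0.0678]
ee_rot: [3.141, 0.0, -2.941]
wrist_force: [-0.9, -2.0, 5.1]
width: 0.0265
finger_force: 30.0
```

Call:
tcp_steps(steps=[{"aperture": 0, "xyz": [0, 0, 0.002]}, {"aperture": 0}, {"aperture": 0}])

```text
time: 15.18
tool_pos: [0.5161, 0.1733, 0.0659]
ee_rot: [3.141, 0.0, -2.941]
wrist_force: [-1.8, -1.3, 5.5]
width: 0.0261
finger_force: 30.0
```

Call:
tcp_steps(steps=[{"aperture": 0, "xyz": [0, 0, 0.001]}, {"aperture": 0}, {"aperture": 0}])

```text
time: 15.43
tool_pos: [0.5161, 0.1733, 0.0658]
ee_rot: [3.141, 0.001, -2.941]
wrist_force: [-2.3, -1.6, 9.0]
width: 0.0263
finger_force: 30.0
```

Call:
tcp_steps(steps=[{"aperture": 0, "xyz": [0, 0, 0.001]}, {"aperture": 0}, {"aperture": 0}])

```text
time: 15.68
tool_pos: [0.5162, 0.1734, 0.0658]
ee_rot: [3.141, 0.001, -2.941]
wrist_force: [-3.9, -2.4, 11.5]
width: 0.0258
finger_force: 30.0
```

```bash
python3 - <<'E'
from bench import robot, vision, workorder
import cv2,pickle,numpy as np
s=vision.snapshot("wrist");t=vision.snapshot("side");o=pickle.load(open("w4.pkl","rb"))
f=lambda im,x,y,w,h,k:cv2.resize(im[y:y+h,x:x+w],None,fx=k,fy=k,interpolation=cv2.INTER_CUBIC)
cv2.imwrite("pics/fin.png",np.vstack([np.hstack([f(s["color"],240,150,160,130,2.5),f(o["color"],240,150,160,130,2.5)]),f(t["color"],250,120,160,50,5)]))
print(robot.get_obs()["wrist_force"],robot.get_obs()["tool_pos"])
E
```

```text
[-2.85252026 -0.74763096 11.87548394] [0.51617629 0.17336295 0.06576399]
```

View pics/fin.png

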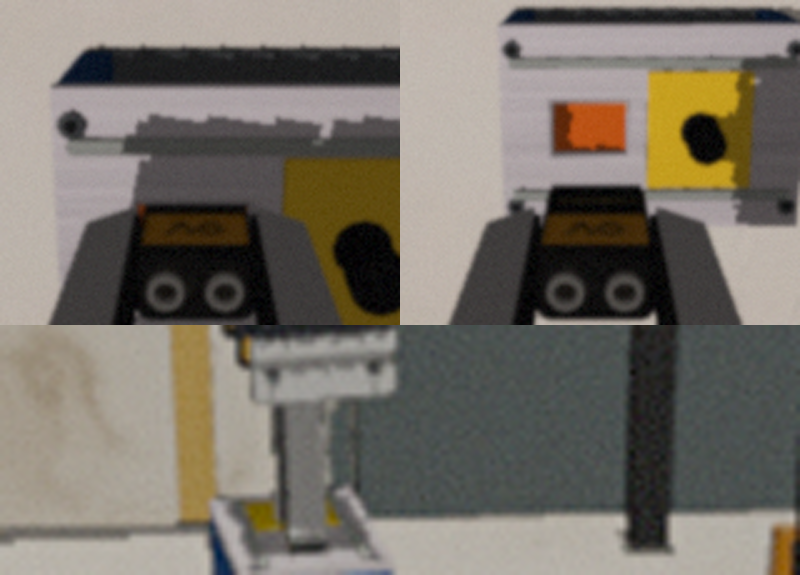

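The studs sit at the same place in the tool view as before, at crop (165,290) and (225,290), so the battery has not slipped. Its base is therefore at about z = 0.038, which is the pad's stop, and the window and open shutter look right.

```bash
python3 -c "
from bench import robot, vision, workorder
print(workorder.close_job())"
```

```text
the job is handed in; nothing more can be done
None
```

I slid the shutter fully open, passed the battery base first through the window and pressed it down to the pad's stop; the job was handed in at about 16 s with the gripper still holding it there, and no result came back.

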